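# Rake the open tile joint of the spice tray

## Task

Take the T-handled raker from its rest and draw its tip slowly, at about 3 cm a second, along the whole open joint in the tile panel of the pulled-out tray, starting at the red plug tile and following both corners to the green plug tile, keeping the tip down in the joint all the way and not forcing it. Then hang the raker back in its rest, let go, and push the tray fully home under the shelf. Leave the mortar, spoon, jar and tins as they stand.

Things in the scene. Friction and masses are not known exactly. Their poses are not given: they have to be found in the camera images.
- raker: T-handled joint raker, 160 g: red bar handle 112 x 24 x 26 mm (along x, y, z), and a steel shank 7 mm in diameter straight down from its middle to a round tip. Origin at the end of the tip, z up, x along the handle. Handle centre 75 mm above the tip, underside 62 mm; brass collar 16 mm wide for 8 mm below that. Starts hanging upright in the rest.
- raker_grip (a point): centre of the raker's handle, the place to grip it: fingers from above, closing across the 24 mm width (raker y)
- raker_tip (a point): end of the raker's tip
- rest: fixed dark wooden rest, left or right of the tray: base 130 x 85 x 12 mm, two cheeks 10 mm thick, 76 mm apart inside, standing across its x axis. Each has a notch 34 mm wide and 14 mm deep in its top (floor 86 mm, walls to 100 mm above the counter) for one end of the raker's handle; the shank hangs between the cheeks. Origin: centre of the underside.
- rest_seat (a point): where the centre of the raker's handle lies when it hangs in the rest (99 mm above the counter); the handle lies along the rest's x, either way round
- panel (a point): white and pale blue tile panel, 174 x 244 mm, in the beech tray (200 x 270 mm, rim 46 mm above the counter), moving with it. Origin on the counter below the tray's centre, x towards the shelf (closing), y left. Tile faces at 40 mm. One dark open joint, 14 mm wide, floor at 30 mm, runs straight from a red plug tile to joint_a, b, c, d (square corners) and a green one.
- joint_a (a point): start of the joint, on its centre line, on its floor, 10 mm from the red plug tile; panel (-25, 85, 30) mm; axes as the panel's
- joint_b (a point): first corner of the joint, centre line, floor; panel (-25, 0, 30) mm
- joint_c (a point): second corner of the joint, centre line, floor; panel (25, 0, 30) mm
- joint_d (a point): far end of the joint, centre line, floor, 10 mm from the green plug tile; panel (25, -85, 30) mm
- tray_front (a point): centre of the tray's flat front face (towards the robot), 30 mm above the counter; the face spans 12 to 46 mm high and 270 mm wide. Push here along panel +x to close the tray
- tray (a joint): how far the tray is pulled out, m: 0 fully home, starts between 0.08 and 0.12; friction about 4 N holds it where it is left
- shelf: fixed cedar plank shelf with metal runners for the tray; origin on the counter at the centre of the closed tray, x away from the robot. The plank, 170 x 520 mm, its underside 98 mm and its top 120 mm above the counter, begins 80 mm behind the origin; tins and jar stand on it 160 to 175 mm behind the origin, up to 220 mm above the counter
- mortar: blue ceramic mortar, 116 mm diameter, 85 mm tall, on the counter on the side of the tray away from the rest; origin at the centre of its underside. Leave alone
Things that resemble listed ones, but are neither listed nor needed, are in the scene too. Of the things like the raker, leave any that is blue; of the rest the smaller one is meant. What is shaped like the rest but yellow is not meant.

How it is judged:
By the outcome, as a careful person would: the job done as asked, in the order asked, and still so for the second after the job is handed in, with the robot touching nothing.
It also fails if it takes over 72 s, if anything falls off the work surface, if the arm or the gripper's body presses on something with over 40 N, if the wrist force passes 120 N, or if a joint passes its speed limit or range.

## Robot

A 7-joint arm with a two-finger parallel gripper is mounted at the origin on the work surface. World frame = base frame: x ahead of the robot, y to its left, z up, the work surface at z = 0. Lengths are in mm, angles in rad, forces in N, time in s.
With the tool pointing down it reaches from about 400 to 875 mm from the base axis. Payload 6.5 kg.
Tool frame: the origin (TCP) lies on the centre line of the jaws, within the pads' length; the fingertips stand 8 mm ahead of it and the grasp point (between the pads) lies 11 mm behind it (arm.tcp_to_tips is the distance from the TCP to the fingertips, in mm); z points along the fingers, y is the line along which they close (so a half turn about z gives the same grasp; the last joint's range is limited). The gripper opens to 88 mm and grips with 3 to 60 N. Pads are 18 mm wide; open, the fingers measure 123 mm over their backs; the gripper's body (75 mm by 187 mm) begins 45 mm behind the grasp point.
Start: joints at [1.193, 0.536, -0.004, 1.538, 0.003, 1.067, -0.071], TCP at [199.398, -618.652, 246.716] pointing down, gripper open.
Joint ranges: [-2.7, 2.7], [-0.37, 2.16], [-1.27, 1.26], [0.24, 2.4], [-1.31, 4.45], [0.19, 1.91], [-2.76, 2.76]. Speed limits (rad/s): [2.39, 2.39, 3.14, 3.14, 3.14, 3.14, 3.14].

## Interface

Orientations are given as a unit quaternion [x, y, z, w].
In Python, from bench import arm gives the robot as it stands.
- The arm moves only by the tool play_rows, never from a script. Its argument "rows" is a list of rows, each an object of numbers: "jaw": the opening, from 0 (shut) to 1 (fully open); "dx", "dy", "dz": the shift along the world's x, y, z in cm; "wx", "wy", "wz": the turn, a rotation vector about the world's x, y, z in degrees. A call has 1 to 10 rows; each row shifts and turns the commanded pose from where the row before left it; what a row does not reach is not made up. A row lasts 1/12 s, in which the tool goes at most 41.7 mm and 7.16 degrees, less where a joint would pass 70% of its speed; a pose out of reach is approached as far as the arm can. A call with a gripper value outside its range is refused whole. The fingers move at their own pace and stop on an object; the grip force is fixed at half the most. Time passes only in rows, so rows that do not move let the fingers close. It gives the time, the measured TCP pose, the force, the opening and the grip force at its end, in the units of the state.
- arm.sense(): the state, without advancing time (a new reading comes with each control period).
- arm.read_camera(name): name is "scene" or "top"; returns the picture (384x512x3 uint8, blue, green, red); there is no depth.
- arm.calibration(name): a dict with "fx", "fy", "cx", "cy" (pixels), "position" and "attitude" of the camera in the world. Camera axes: x right, y down, z forward; pixel columns grow to the right and rows downward; lengths in mm; the calibration is good to about 2 mm. A picture is of the moment at which its call begins. calibration takes no time and is no camera call.
- arm.sign_off(): hands the job in; it is judged then, once.
Trained networks look in the newest picture that a camera, given by its name, has taken for a name from the list of things; names that differ only in an ending like _2 or _b are one class to them, and where a whole thing is asked for, a point or a joint stands for the part that bears it (a point fixed in the world has none). Each returns a list of dicts, best first, with "p" (0 to 1); they miss things now and then, are a little off and sometimes report something else, mostly with a low value. They report only what shows in the picture. A call takes as long as a camera call. They do not tell look-alikes from the thing itself.
- arm.recognise(camera, query): "centre" ([x, y, z] in mm, in world coordinates, good to about 4 mm: the middle of the surface that is visible of it).
- arm.pinpoint(camera, query): "centre" ([x, y, z] in mm, in world coordinates, good to about 4 mm: a listed point, or the origin of a listed thing).
The state is a dict: "clock": time; "joints": joint angles; "joint_vel": joint speeds; "joint_torque": joint torques, N m; "position": TCP position; "ee_rot": TCP orientation; "ft_force": force on the tool from outside, world axes, zero at the start; "ft_torque": the same for the moment, N m; "opening": opening from 0.0 (shut) to 1.0 (fully open); "gripper_force": force on a finger pad.
Only numpy, scipy, OpenCV 4.12 (cv2) and the standard library are available. Lean on these libraries where they do the work, as an engineer would, in place of code of your own. Each camera call takes 0.05 s, during which the arm holds its last target. There are 200 camera calls.

## Working session

There is one attempt and no reset: what is moved stays moved. The work goes in short steps, Python scripts to look and compute and a tool call to move; the robot and the scene stay as the last step left them, time stands still between calls to the robot, and variables do not carry over. Pictures are saved under pics/ and viewed, at most 10 in all, crops included, and the job is handed in when it is done.

Besides the shell and the picture viewer there is one more tool, called after "Request:" as name(argument=value, ...) on one line, values as JSON. play_rows: Moves the arm, as the interface text tells. Its arguments: {"type":"object","properties":{"rows":{"type":"array"}},"required":["rows"]}

```bash
mkdir -p pics; python3 - <<'E'
from bench import arm
import cv2,numpy as np
s=arm.sense();print(s['clock'],s['position'],s['ee_rot'],s['ft_force'],s['opening'])
for c in("scene","top"):
    cv2.imwrite(f"pics/{c}0.png",arm.read_camera(c)); k=arm.calibration(c);print(c,k)
    for q in("raker_grip","raker_tip","rest","rest_seat","panel","joint_a","joint_b","joint_c","joint_d","tray_front","mortar","shelf"):
        print(q,[(round(r['p'],2),np.round(r['centre']).astype(int).tolist()) for r in arm.pinpoint(c,q)][:5])
print(arm.sense()['clock'])
E
```

```text
0.0 [ 199.23986824 -618.08882035  245.85156261] [ 9.87862957e-01  1.55325602e-01 -1.87211634e-04 -8.36811822e-04] [0.85396956 0.01745336 1.07905773] 1.0009447870284869
scene {'fx': 392.74884748045383, 'fy': 392.74884748045383, 'cx': 251.5617314460093, 'cy': 182.43541783795195, 'position': array([1080.88420526,  453.63157189,  862.74731421]), 'attitude': array([ 0.41684583,  0.82825303, -0.33081864, -0.17548649])}
raker_grip [(0.84, [660, 321, 70]), (0.71, [330, 228, 101])]
raker_tip [(0.93, [496, 319, 24]), (0.78, [659, 323, -4]), (0.65, [331, 229, -1])]
rest [(0.62, [496, 324, -3]), (0.58, [234, 392, 2]), (0.26, [479, -304, 0])]
rest_seat [(0.89, [234, 393, 95]), (0.6, [498, 317, 97])]
panel [(0.58, [588, -1, 1])]
joint_a [(0.92, [616, 0, 33]), (0.89, [554, 83, 28]), (0.84, [626, -85, 26]), (0.67, [565, -8, 29])]
joint_b [(0.92, [616, 0, 33]), (0.89, [554, 83, 28]), (0.84, [626, -85, 26]), (0.67, [565, -8, 29])]
joint_c [(0.92, [616, 0, 33]), (0.89, [554, 83, 28]), (0.84, [626, -85, 26]), (0.67, [565, -8, 29])]
joint_d [(0.92, [616, 0, 33]), (0.89, [554, 83, 28]), (0.84, [626, -85, 
[... 554 characters left out ...]
31, 392, 0]), (0.63, [496, 326, 0])]
rest_seat [(0.75, [497, 324, 97]), (0.64, [232, 392, 96]), (0.52, [480, -301, 1])]
panel [(0.86, [591, 2, -4]), (0.18, [554, 81, 31])]
joint_a [(0.85, [623, -84, 28]), (0.75, [616, 1, 34]), (0.73, [552, 80, 33]), (0.67, [566, -2, 32])]
joint_b [(0.85, [623, -84, 28]), (0.75, [616, 1, 34]), (0.73, [552, 80, 33]), (0.67, [566, -2, 32])]
joint_c [(0.85, [623, -84, 28]), (0.75, [616, 1, 34]), (0.73, [552, 80, 33]), (0.67, [566, -2, 32])]
joint_d [(0.85, [623, -84, 28]), (0.75, [616, 1, 34]), (0.73, [552, 80, 33]), (0.67, [566, -2, 32])]
tray_front [(0.83, [489, -12, 32]), (0.57, [624, -87, 27])]
mortar [(0.68, [478, -302, -1])]
shelf [(0.65, [687, 8, 2])]
1.3
```

```bash
python3 - <<'E'
import cv2
a=cv2.imread("pics/scene0.png");cv2.imwrite("pics/s1.png",cv2.resize(a,(800,600),interpolation=cv2.INTER_CUBIC))
a=cv2.imread("pics/top0.png");cv2.imwrite("pics/t1.png",cv2.resize(a,(800,600),interpolation=cv2.INTER_CUBIC))
E
```

```text
(no output)
```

View pics/s1.png

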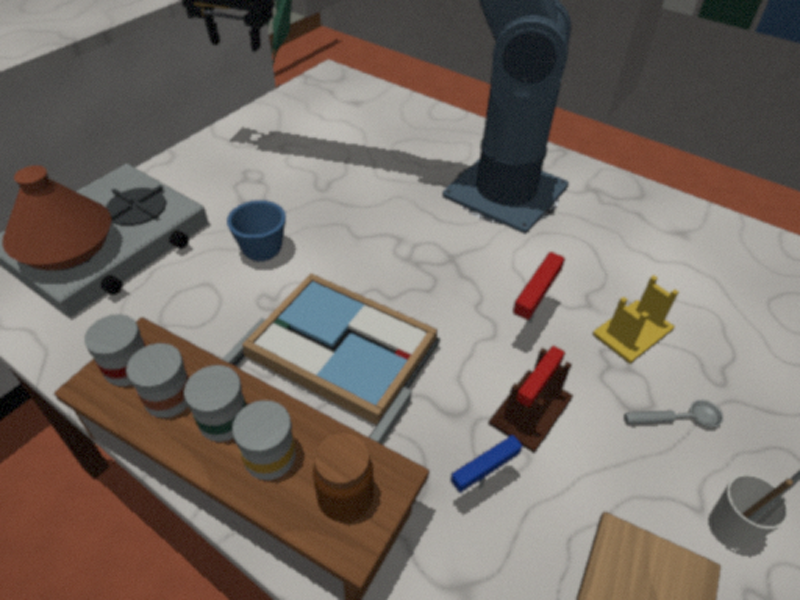

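View pics/t1.png

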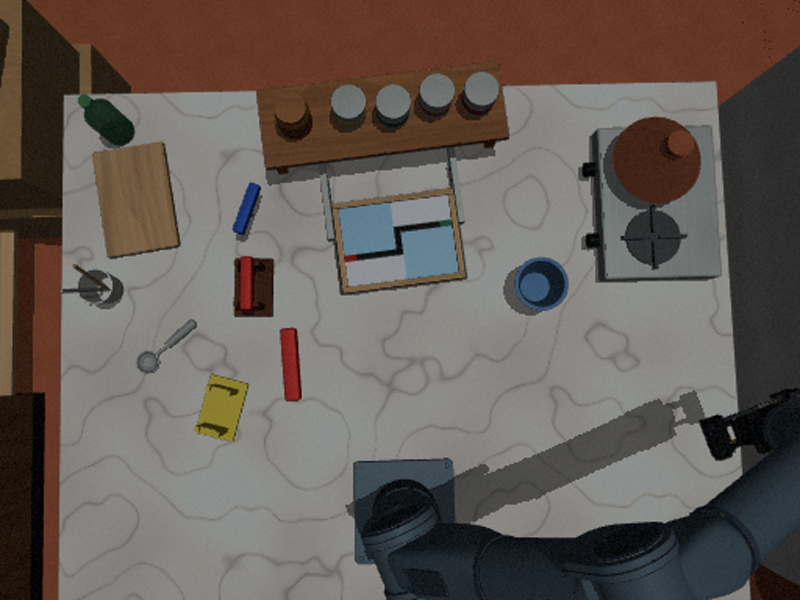

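The top view shows three raker-like items: a red one hanging in the dark rest (246,283), a longer red one (291,364) and a blue one (247,208). The rests are dark brown (254,287) and yellow (222,408). I expect the raker meant to be the red one in the dark rest, because it is the smaller red. I'll check that by measuring and with one crop.

```bash
cat > h.py <<'E'
import numpy as np,cv2
from scipy.spatial.transform import Rotation as R
from bench import arm
def proj(c,P):
    k=arm.calibration(c);p=R.from_quat(k['attitude']).inv().apply(np.atleast_2d(P)-k['position'])
    return np.c_[k['fx']*p[:,0]/p[:,2]+k['cx'],k['fy']*p[:,1]/p[:,2]+k['cy']]
def back(c,uv,z):
    k=arm.calibration(c);uv=np.atleast_2d(uv)
    d=R.from_quat(k['attitude']).apply(np.c_[(uv[:,0]-k['cx'])/k['fx'],(uv[:,1]-k['cy'])/k['fy'],np.ones(len(uv))])
    return k['position']+d*((z-k['position'][2])/d[:,2])[:,None]
def tri(uvs):
    A=np.zeros((3,3));b=np.zeros(3)
    for c,uv in uvs.items():
        k=arm.calibration(c);d=back(c,uv,0)[0]-k['position'];d/=np.linalg.norm(d);M=np.eye(3)-np.outer(d,d);A+=M;b+=M@k['position']
    return np.linalg.solve(A,b)
def blobs(img,kind,amin=40):
    h=cv2.cvtColor(img,cv2.COLOR_BGR2HSV)
    if kind=='red': m=((h[...,0]<6)|(h[...,0]>172))&(h[...,1]>170)&(h[...,2]>90)
    if kind=='blue': m=(h[...,0]>92)&(h[...,0]<112)&(h[...,1]>70)&(h[...,1]<170)&(h[...,2]>110)
    n,l,s,ce=cv2.connectedComponentsWithStats(m.astype(np.uint8))
    return [(np.argwhere(l==i)[:,::-1].astype(np.float32),ce[i]) for i in range(1,n) if s[i,4]>=amin]
E
python3 - <<'E'
from h import *
for c in("scene","top"):
    a=cv2.imread(f"pics/{c}0.png")
    for kind,z in(('red',112),('blue',40)):
        for pts,ce in blobs(a,kind):
            w=back(c,pts,z)[:,:2].astype(np.float32)
            (x,y),(W,H),t=cv2.minAreaRect(w); print(c,kind,len(pts),np.round(ce,1),"mean",np.round(w.mean(0),1),"rect",np.round([x,y,W,H,t],1))
crop=cv2.resize(cv2.imread("pics/scene0.png")[150:330,270:470],(780,702)[:1]+(600,),interpolation=cv2.INTER_CUBIC)
b=cv2.resize(cv2.imread("pics/top0.png")[100:300,110:310],(400,400),interpolation=cv2.INTER_CUBIC)
crop=cv2.resize(crop,(400,400));cv2.imwrite("pics/crop1.png",np.hstack([crop,b]))
E
```

```text
scene red 408 [345.2 180.2] mean [330.6 230.2] rect [327.3 230.1 147.8  28.3   3.3]
scene red 374 [345.7 239. ] mean [504.9 319.4] rect [501.8 319.   24.2 109.1  89. ]
scene blue 1140 [205.2 199.7] mean [564.5 -69.6] rect [562.7 -70.2 105.4 114.1   6.6]
scene blue 1343 [231.6 235.1] mean [615.7  64.4] rect [614.5  62.9 100.3 111.1   6.2]
top red 236 [157.  180.5] mean [496.7 318.1] rect [496.8 318.2  19.5 107.9  89.4]
top red 414 [185.3 232.9] mean [324.9 229. ] rect [325.7 229.4 146.2  29.3   3.5]
top blue 982 [234.6 146.2] mean [616.   64.6] rect [616.1  64.6 103.4 113.1   5.9]
top blue 980 [274.5 160.9] mean [561.6 -70.7] rect [561.7 -70.7 102.7 113.4   6. ]
top blue 247 [341.8 183.2] mean [ 478.8 -299.1] rect [ 479.6 -299.7   57.8   58.9   43. ]
top blue 46 [334.1 188.3] mean [ 462.2 -271.8] rect [ 462.3 -273.2   81.3   21.1   30.1]
```

View pics/crop1.png

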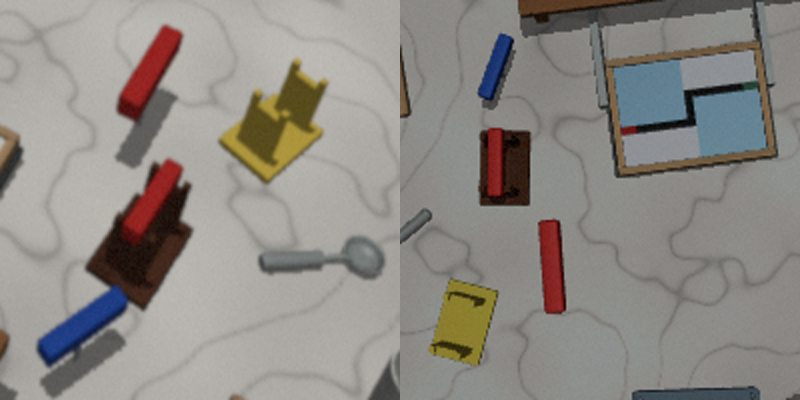

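The crop confirms it. The red raker in the dark brown rest measures about 109 × 24 mm, and the free red one about 147 mm, so the one in the rest is the smaller red and it hangs in the correct rest. I'm moving to it now.

Request:
play_rows(rows=[{"jaw":0.7,"dx":2.2,"dy":3.3,"wz":-2},{"jaw":0.7,"dx":2.2,"dy":3.3,"wz":-2},{"jaw":0.7,"dx":2.2,"dy":3.3,"wz":-2},{"jaw":0.7,"dx":2.2,"dy":3.3,"wz":-2},{"jaw":0.7,"dx":2.2,"dy":3.3,"wz":-2},{"jaw":0.7,"dx":2.2,"dy":3.3,"wz":-2},{"jaw":0.7,"dx":2.2,"dy":3.3,"wz":-2},{"jaw":0.7,"dx":2.2,"dy":3.3,"wz":-2},{"jaw":0.7,"dx":2.2,"dy":3.3,"wz":-2},{"jaw":0.7,"dx":2.2,"dy":3.3,"wz":-1}])

```text
invalid input
```

Request:
play_rows(rows=[{"jaw":0.7,"dx":0.8,"dy":3.9},{"jaw":0.7,"dx":0.8,"dy":3.9},{"jaw":0.7,"dx":0.8,"dy":3.9},{"jaw":0.7,"dx":0.8,"dy":3.9},{"jaw":0.7,"dx":0.8,"dy":3.9},{"jaw":0.7,"dx":0.8,"dy":3.9},{"jaw":0.7,"dx":0.8,"dy":3.9},{"jaw":0.7,"dx":0.8,"dy":3.9},{"jaw":0.7,"dx":0.8,"dy":3.9},{"jaw":0.7,"dx":0.8,"dy":3.9}])

```text
invalid input
```

```bash
python3 - <<'E'
from h import *
s=arm.sense();print(s['clock'],s['position'],R.from_quat(s['ee_rot']).as_matrix().round(3).tolist())
# height of handle: ends of the top edge from both views via network grips
g={'scene':blobs(cv2.imread('pics/scene0.png'),'red')[1],'top':blobs(cv2.imread('pics/top0.png'),'red')[0]}
print('tri centroid',tri({c:g[c][1] for c in g}).round(1))
E
```

```text
1.3 [ 199.4198382  -618.64118166  246.7083026 ] [[0.952, 0.307, -0.0], [0.307, -0.952, -0.0], [-0.0, -0.0, -1.0]]
tri centroid [498.  318.8 103. ]
```

The calls were refused, so each row may need every key.

Request:
play_rows(rows=[{"jaw":0.7,"dx":2.2,"dy":3.3,"dz":0,"wx":0,"wy":0,"wz":-2},{"jaw":0.7,"dx":2.2,"dy":3.3,"dz":0,"wx":0,"wy":0,"wz":-2},{"jaw":0.7,"dx":2.2,"dy":3.3,"dz":0,"wx":0,"wy":0,"wz":-2},{"jaw":0.7,"dx":2.2,"dy":3.3,"dz":0,"wx":0,"wy":0,"wz":-2},{"jaw":0.7,"dx":2.2,"dy":3.3,"dz":0,"wx":0,"wy":0,"wz":-2},{"jaw":0.7,"dx":2.2,"dy":3.3,"dz":0,"wx":0,"wy":0,"wz":-2},{"jaw":0.7,"dx":2.2,"dy":3.3,"dz":0,"wx":0,"wy":0,"wz":-2},{"jaw":0.7,"dx":2.2,"dy":3.3,"dz":0,"wx":0,"wy":0,"wz":-2},{"jaw":0.7,"dx":2.2,"dy":3.3,"dz":0,"wx":0,"wy":0,"wz":-2},{"jaw":0.7,"dx":2.2,"dy":3.3,"dz":0,"wx":0,"wy":0,"wz":-1}])

```text
clock: 2.13
position: [420.2, -287.0, 247.0]
ee_rot: [1.0, -0.011, 0.0, 0.0]
ft_force: [1.1, -0.6, -0.2]
opening: 0.698
gripper_force: 0.0
```

Request:
play_rows(rows=[{"jaw":0.7,"dx":0.8,"dy":3.9,"dz":0,"wx":0,"wy":0,"wz":0},{"jaw":0.7,"dx":0.8,"dy":3.9,"dz":0,"wx":0,"wy":0,"wz":0},{"jaw":0.7,"dx":0.8,"dy":3.9,"dz":0,"wx":0,"wy":0,"wz":0},{"jaw":0.7,"dx":0.8,"dy":3.9,"dz":0,"wx":0,"wy":0,"wz":0},{"jaw":0.7,"dx":0.8,"dy":3.9,"dz":0,"wx":0,"wy":0,"wz":0},{"jaw":0.7,"dx":0.8,"dy":3.9,"dz":0,"wx":0,"wy":0,"wz":0},{"jaw":0.7,"dx":0.8,"dy":3.9,"dz":0,"wx":0,"wy":0,"wz":0},{"jaw":0.7,"dx":0.8,"dy":3.9,"dz":0,"wx":0,"wy":0,"wz":0},{"jaw":0.7,"dx":0.8,"dy":3.9,"dz":0,"wx":0,"wy":0,"wz":0},{"jaw":0.7,"dx":0.8,"dy":3.9,"dz":0,"wx":0,"wy":0,"wz":0}])

```text
clock: 2.97
position: [499.6, 103.2, 247.0]
ee_rot: [1.0, -0.01, 0.0, 0.0]
ft_force: [1.4, -0.7, -0.7]
opening: 0.699
gripper_force: 0.0
```

Request:
play_rows(rows=[{"jaw":0.7,"dx":-0.05,"dy":3.6,"dz":0,"wx":0,"wy":0,"wz":0},{"jaw":0.7,"dx":-0.05,"dy":3.6,"dz":0,"wx":0,"wy":0,"wz":0},{"jaw":0.7,"dx":-0.05,"dy":3.6,"dz":0,"wx":0,"wy":0,"wz":0},{"jaw":0.7,"dx":-0.05,"dy":3.6,"dz":0,"wx":0,"wy":0,"wz":0},{"jaw":0.7,"dx":-0.05,"dy":3.6,"dz":-1,"wx":0,"wy":0,"wz":0},{"jaw":0.7,"dx":0,"dy":3.5,"dz":-2,"wx":0,"wy":0,"wz":0},{"jaw":0.7,"dx":0,"dy":0,"dz":-3,"wx":0,"wy":0,"wz":0},{"jaw":0.7,"dx":0,"dy":0,"dz":-2,"wx":0,"wy":0,"wz":0},{"jaw":0.7,"dx":0,"dy":0,"dz":0,"wx":0,"wy":0,"wz":0}])

```text
clock: 3.72
position: [494.3, 315.2, 162.6]
ee_rot: [1.0, -0.009, -0.003, 0.002]
ft_force: [-0.5, -0.9, -0.0]
opening: 0.702
gripper_force: 0.0
```

Request:
play_rows(rows=[{"jaw":0.7,"dx":0,"dy":0,"dz":0,"wx":0,"wy":0,"wz":0},{"jaw":0.7,"dx":0,"dy":0,"dz":0,"wx":0,"wy":0,"wz":0}])

```text
clock: 3.88
position: [497.8, 316.4, 168.1]
ee_rot: [1.0, -0.01, 0.001, -0.0]
ft_force: [0.2, 1.2, 0.6]
opening: 0.695
gripper_force: 0.0
```

```bash
python3 - <<'E'
from h import *
s=arm.sense();print(s['clock'],s['position'],s['joint_vel'].round(3) if hasattr(s['joint_vel'],'round') else s['joint_vel'])
s=arm.sense();print(s['position'])
a=arm.read_camera('scene');b=arm.read_camera('top');cv2.imwrite('pics/s2.png',np.hstack([cv2.resize(a[150:310,260:420],(400,400)),cv2.resize(b[130:230,110:210],(400,400))]))
E
```

```text
3.8833 [497.80775288 316.43314496 168.07017207] [ 0.004 -0.016 -0.002 -0.008  0.001 -0.002  0.   ]
[497.80775288 316.43314496 168.07017207]
```

View pics/s2.png

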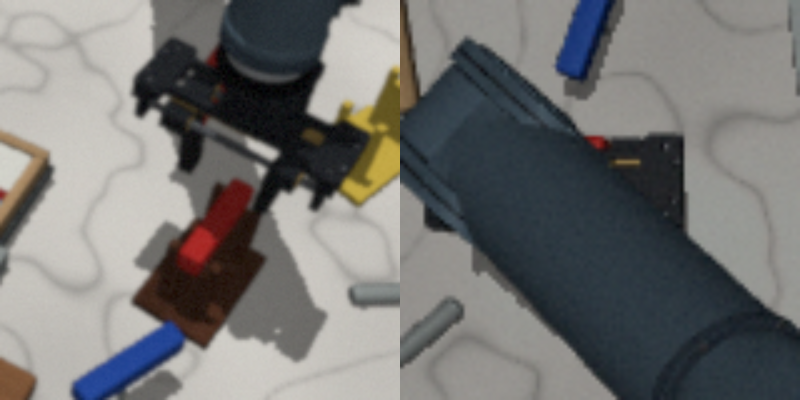

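The picture shows the fingers straddling the handle's middle, at about (215,215) in the left half. Descending and gripping.

Request:
play_rows(rows=[{"jaw":0.7,"dx":-0.1,"dy":0.2,"dz":-1.5,"wx":0,"wy":0,"wz":0},{"jaw":0.7,"dx":0,"dy":0,"dz":-1.5,"wx":0,"wy":0,"wz":0},{"jaw":0.7,"dx":0,"dy":0,"dz":-1.5,"wx":0,"wy":0,"wz":0},{"jaw":0.7,"dx":0,"dy":0,"dz":-1.5,"wx":0,"wy":0,"wz":0},{"jaw":0.7,"dx":0,"dy":0,"dz":-1.0,"wx":0,"wy":0,"wz":0},{"jaw":0.7,"dx":0,"dy":0,"dz":-0.8,"wx":0,"wy":0,"wz":0},{"jaw":0.7,"dx":0,"dy":0,"dz":0,"wx":0,"wy":0,"wz":0},{"jaw":0.7,"dx":0,"dy":0,"dz":0,"wx":0,"wy":0,"wz":0}])

```text
clock: 4.65
position: [496.2, 318.5, 89.2]
ee_rot: [1.0, -0.01, 0.0, -0.0]
ft_force: [0.7, 0.7, 0.9]
opening: 0.699
gripper_force: 0.0
```

Request:
play_rows(rows=[{"jaw":0.1,"dx":0,"dy":0,"dz":0,"wx":0,"wy":0,"wz":0},{"jaw":0.1,"dx":0,"dy":0,"dz":0,"wx":0,"wy":0,"wz":0},{"jaw":0.1,"dx":0,"dy":0,"dz":0,"wx":0,"wy":0,"wz":0},{"jaw":0.1,"dx":0,"dy":0,"dz":0,"wx":0,"wy":0,"wz":0},{"jaw":0.1,"dx":0,"dy":0,"dz":0,"wx":0,"wy":0,"wz":0},{"jaw":0.1,"dx":0,"dy":0,"dz":0,"wx":0,"wy":0,"wz":0}])

```text
clock: 5.15
position: [496.0, 318.5, 88.9]
ee_rot: [1.0, -0.01, 0.0, -0.0]
ft_force: [-0.6, -0.8, 0.3]
opening: 0.271
gripper_force: 7.3
```

Request:
play_rows(rows=[{"jaw":0.1,"dx":0,"dy":0,"dz":0,"wx":0,"wy":0,"wz":0},{"jaw":0.1,"dx":0,"dy":0,"dz":0,"wx":0,"wy":0,"wz":0},{"jaw":0.1,"dx":0,"dy":0,"dz":0.5,"wx":0,"wy":0,"wz":0},{"jaw":0.1,"dx":0,"dy":0,"dz":1,"wx":0,"wy":0,"wz":0},{"jaw":0.1,"dx":0,"dy":0,"dz":1.5,"wx":0,"wy":0,"wz":0},{"jaw":0.1,"dx":0,"dy":0,"dz":1.5,"wx":0,"wy":0,"wz":0},{"jaw":0.1,"dx":0,"dy":0,"dz":1.5,"wx":0,"wy":0,"wz":0},{"jaw":0.1,"dx":0,"dy":0,"dz":1.5,"wx":0,"wy":0,"wz":0},{"jaw":0.1,"dx":0,"dy":0,"dz":1.5,"wx":0,"wy":0,"wz":0}])

```text
clock: 5.9
position: [495.7, 318.2, 180.1]
ee_rot: [1.0, -0.01, -0.0, 0.0]
ft_force: [1.2, 0.9, -2.4]
opening: 0.271
gripper_force: 30.0
```

Request:
play_rows(rows=[{"jaw":0.1,"dx":0.6,"dy":-2.4,"dz":0,"wx":0,"wy":0,"wz":0},{"jaw":0.1,"dx":0.6,"dy":-2.4,"dz":0,"wx":0,"wy":0,"wz":0},{"jaw":0.1,"dx":0.6,"dy":-2.4,"dz":0,"wx":0,"wy":0,"wz":0},{"jaw":0.1,"dx":0.6,"dy":-2.4,"dz":0,"wx":0,"wy":0,"wz":0},{"jaw":0.1,"dx":0.6,"dy":-2.4,"dz":0,"wx":0,"wy":0,"wz":0},{"jaw":0.1,"dx":0.6,"dy":-2.4,"dz":0,"wx":0,"wy":0,"wz":0},{"jaw":0.1,"dx":0.6,"dy":-2.4,"dz":0,"wx":0,"wy":0,"wz":0},{"jaw":0.1,"dx":0.6,"dy":-2.4,"dz":0,"wx":0,"wy":0,"wz":0},{"jaw":0.1,"dx":0.6,"dy":-2.4,"dz":0,"wx":0,"wy":0,"wz":0},{"jaw":0.1,"dx":0.5,"dy":-2.4,"dz":0,"wx":0,"wy":0,"wz":0}])

```text
clock: 6.73
position: [555.1, 77.1, 179.4]
ee_rot: [1.0, -0.01, 0.0, -0.0]
ft_force: [0.6, -0.5, -2.1]
opening: 0.27
gripper_force: 30.0
```

Request:
play_rows(rows=[{"jaw":0.1,"dx":0,"dy":0,"dz":-2,"wx":0,"wy":0,"wz":0},{"jaw":0.1,"dx":0,"dy":0,"dz":-1.7,"wx":0,"wy":0,"wz":0},{"jaw":0.1,"dx":0,"dy":0,"dz":0,"wx":0,"wy":0,"wz":0},{"jaw":0.1,"dx":0,"dy":0,"dz":0,"wx":0,"wy":0,"wz":0},{"jaw":0.1,"dx":0,"dy":0,"dz":0,"wx":0,"wy":0,"wz":0},{"jaw":0.1,"dx":0,"dy":0,"dz":0,"wx":0,"wy":0,"wz":0}])

```text
clock: 7.23
position: [555.6, 78.9, 143.0]
ee_rot: [1.0, -0.01, 0.001, -0.0]
ft_force: [-0.4, 0.4, -1.9]
opening: 0.268
gripper_force: 30.0
```

```bash
python3 - <<'E'
from h import *
s=arm.sense();P=np.array(s['position']);print(s['clock'],P,s['ft_force'])
a=arm.read_camera('scene');cv2.imwrite('pics/s3raw.png',a)
for q in('raker_tip','raker_grip'):print(q,[(round(r['p'],2),r['centre'].round(1) if hasattr(r['centre'],'round') else r['centre']) for r in arm.pinpoint('scene',q)])
print(proj('scene',[[P[0],P[1],P[2]-65],[P[0],P[1],P[2]+10],[554.9,78.8,30],[564,-5.9,30],[613.8,-.5,30],[622.9,-85,30]]).round(1).tolist())
cv2.imwrite('pics/s3.png',cv2.resize(a[140:290,140:340],(800,600),interpolation=cv2.INTER_CUBIC))
E
```

```text
7.2333 [555.60387625  78.93821741 143.00818511] [-0.40419213  0.44264561 -1.94178105]
raker_tip [(0.87, [554.2, 76.6, 78.5]), (0.86, [330.0, 229.3, -3.4]), (0.73, [660.0, 320.9, 1.2])]
raker_grip [(0.94, [326.6, 226.6, 99.1]), (0.85, [659.6, 320.5, 69.5]), (0.74, [560.0, 77.8, 153.7])]
[[250.2, 213.7], [250.6, 194.1], [250.1, 225.0], [223.2, 212.4], [213.0, 224.8], [187.2, 212.2]]
```

View pics/s3.png

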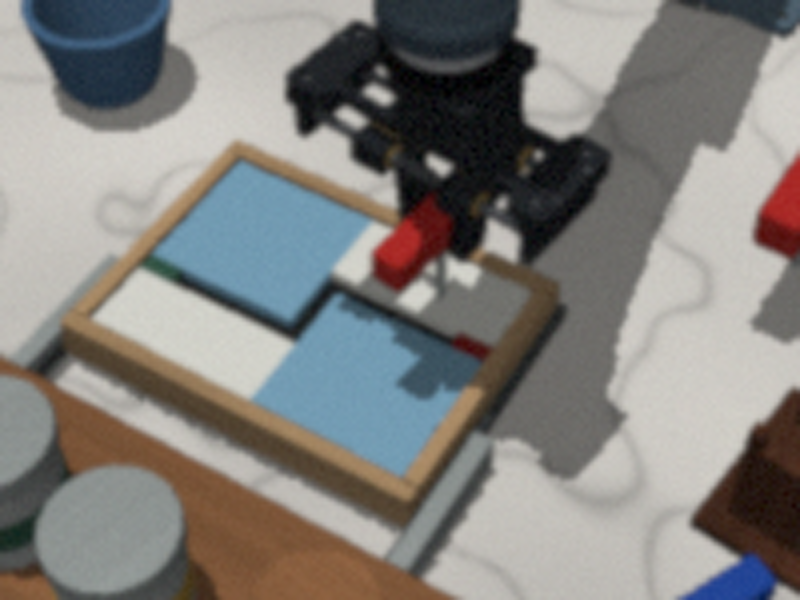

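The handle is at crop pixel (425,240), with the shank straight below to about (441,290). The joint start beside the red plug is at (440,338), directly below the tip. Lowering.

Request:
play_rows(rows=[{"jaw":0.1,"dx":-0.05,"dy":0,"dz":-1.2,"wx":0,"wy":0,"wz":0},{"jaw":0.1,"dx":0,"dy":0,"dz":-1.2,"wx":0,"wy":0,"wz":0},{"jaw":0.1,"dx":0,"dy":0,"dz":-0.8,"wx":0,"wy":0,"wz":0},{"jaw":0.1,"dx":0,"dy":0,"dz":-0.5,"wx":0,"wy":0,"wz":0},{"jaw":0.1,"dx":0,"dy":0,"dz":-0.4,"wx":0,"wy":0,"wz":0},{"jaw":0.1,"dx":0,"dy":0,"dz":0,"wx":0,"wy":0,"wz":0},{"jaw":0.1,"dx":0,"dy":0,"dz":0,"wx":0,"wy":0,"wz":0}])

```text
clock: 7.97
position: [554.4, 78.4, 100.5]
ee_rot: [1.0, -0.01, -0.0, -0.0]
ft_force: [-0.0, 0.3, -1.1]
opening: 0.267
gripper_force: 30.0
```

Request:
play_rows(rows=[{"jaw":0.1,"dx":0,"dy":0,"dz":-0.15,"wx":0,"wy":0,"wz":0},{"jaw":0.1,"dx":0,"dy":0,"dz":-0.15,"wx":0,"wy":0,"wz":0},{"jaw":0.1,"dx":0,"dy":0,"dz":0,"wx":0,"wy":0,"wz":0},{"jaw":0.1,"dx":0,"dy":0,"dz":0,"wx":0,"wy":0,"wz":0}])

```text
clock: 8.3
position: [554.5, 78.3, 97.9]
ee_rot: [1.0, -0.01, 0.0, 0.0]
ft_force: [0.1, -0.2, -1.5]
opening: 0.268
gripper_force: 30.0
```

Request:
play_rows(rows=[{"jaw":0.1,"dx":0,"dy":0,"dz":-0.1,"wx":0,"wy":0,"wz":0},{"jaw":0.1,"dx":0,"dy":0,"dz":0,"wx":0,"wy":0,"wz":0},{"jaw":0.1,"dx":0,"dy":0,"dz":0,"wx":0,"wy":0,"wz":0}])

```text
clock: 8.55
position: [554.4, 78.4, 96.7]
ee_rot: [1.0, -0.01, -0.0, -0.0]
ft_force: [0.1, -0.2, -1.4]
opening: 0.267
gripper_force: 30.0
```

Request:
play_rows(rows=[{"jaw":0.1,"dx":0,"dy":0,"dz":-0.1,"wx":0,"wy":0,"wz":0},{"jaw":0.1,"dx":0,"dy":0,"dz":0,"wx":0,"wy":0,"wz":0},{"jaw":0.1,"dx":0,"dy":0,"dz":0,"wx":0,"wy":0,"wz":0}])

```text
clock: 8.8
position: [554.3, 78.3, 95.6]
ee_rot: [1.0, -0.01, -0.0, 0.0]
ft_force: [-0.4, 0.5, -3.2]
opening: 0.269
gripper_force: 30.0
```

Request:
play_rows(rows=[{"jaw":0.1,"dx":0.04,"dy":0.15,"dz":0,"wx":0,"wy":0,"wz":0},{"jaw":0.1,"dx":0,"dy":0.15,"dz":0,"wx":0,"wy":0,"wz":0},{"jaw":0.1,"dx":0,"dy":0,"dz":0,"wx":0,"wy":0,"wz":0},{"jaw":0.1,"dx":0.027,"dy":-0.248,"dz":0,"wx":0,"wy":0,"wz":0},{"jaw":0.1,"dx":0.027,"dy":-0.248,"dz":0,"wx":0,"wy":0,"wz":0},{"jaw":0.1,"dx":0.027,"dy":-0.248,"dz":0,"wx":0,"wy":0,"wz":0},{"jaw":0.1,"dx":0.027,"dy":-0.248,"dz":0,"wx":0,"wy":0,"wz":0}])

```text
clock: 9.38
position: [555.9, 70.9, 95.7]
ee_rot: [1.0, -0.01, -0.0, 0.0]
ft_force: [-0.1, 0.2, -2.4]
opening: 0.271
gripper_force: 30.0
```

Request:
play_rows(rows=[{"jaw":0.1,"dx":0.027,"dy":-0.248,"dz":0,"wx":0,"wy":0,"wz":0},{"jaw":0.1,"dx":0.027,"dy":-0.248,"dz":0,"wx":0,"wy":0,"wz":0},{"jaw":0.1,"dx":0.027,"dy":-0.248,"dz":0,"wx":0,"wy":0,"wz":0},{"jaw":0.1,"dx":0.027,"dy":-0.248,"dz":0,"wx":0,"wy":0,"wz":0},{"jaw":0.1,"dx":0.027,"dy":-0.248,"dz":0,"wx":0,"wy":0,"wz":0},{"jaw":0.1,"dx":0.027,"dy":-0.248,"dz":0,"wx":0,"wy":0,"wz":0},{"jaw":0.1,"dx":0.027,"dy":-0.248,"dz":0,"wx":0,"wy":0,"wz":0},{"jaw":0.1,"dx":0.027,"dy":-0.248,"dz":0,"wx":0,"wy":0,"wz":0}])

```text
clock: 10.05
position: [558.1, 51.3, 95.7]
ee_rot: [1.0, -0.01, 0.0, 0.0]
ft_force: [0.1, 0.2, -2.1]
opening: 0.268
gripper_force: 30.0
```

Request:
play_rows(rows=[{"jaw":0.1,"dx":0.027,"dy":-0.248,"dz":0,"wx":0,"wy":0,"wz":0},{"jaw":0.1,"dx":0.027,"dy":-0.248,"dz":0,"wx":0,"wy":0,"wz":0},{"jaw":0.1,"dx":0.027,"dy":-0.248,"dz":0,"wx":0,"wy":0,"wz":0},{"jaw":0.1,"dx":0.027,"dy":-0.248,"dz":0,"wx":0,"wy":0,"wz":0},{"jaw":0.1,"dx":0.027,"dy":-0.248,"dz":0,"wx":0,"wy":0,"wz":0},{"jaw":0.1,"dx":0.027,"dy":-0.248,"dz":0,"wx":0,"wy":0,"wz":0},{"jaw":0.1,"dx":0.027,"dy":-0.248,"dz":0,"wx":0,"wy":0,"wz":0},{"jaw":0.1,"dx":0.027,"dy":-0.248,"dz":0,"wx":0,"wy":0,"wz":0},{"jaw":0.1,"dx":0.027,"dy":-0.248,"dz":0,"wx":0,"wy":0,"wz":0},{"jaw":0.1,"dx":0.027,"dy":-0.248,"dz":0,"wx":0,"wy":0,"wz":0}])

```text
clock: 10.88
position: [560.8, 26.5, 95.7]
ee_rot: [1.0, -0.01, -0.0, 0.0]
ft_force: [0.2, 0.0, -2.7]
opening: 0.27
gripper_force: 30.0
```

Request:
play_rows(rows=[{"jaw":0.1,"dx":0.027,"dy":-0.248,"dz":0,"wx":0,"wy":0,"wz":0},{"jaw":0.1,"dx":0.027,"dy":-0.248,"dz":0,"wx":0,"wy":0,"wz":0},{"jaw":0.1,"dx":0.027,"dy":-0.248,"dz":0,"wx":0,"wy":0,"wz":0},{"jaw":0.1,"dx":0.027,"dy":-0.248,"dz":0,"wx":0,"wy":0,"wz":0},{"jaw":0.1,"dx":0.027,"dy":-0.248,"dz":0,"wx":0,"wy":0,"wz":0},{"jaw":0.1,"dx":0.027,"dy":-0.248,"dz":0,"wx":0,"wy":0,"wz":0},{"jaw":0.1,"dx":0.027,"dy":-0.248,"dz":0,"wx":0,"wy":0,"wz":0},{"jaw":0.1,"dx":0.027,"dy":-0.248,"dz":0,"wx":0,"wy":0,"wz":0},{"jaw":0.1,"dx":0.027,"dy":-0.248,"dz":0,"wx":0,"wy":0,"wz":0},{"jaw":0.1,"dx":0.027,"dy":-0.248,"dz":0,"wx":0,"wy":0,"wz":0}])

```text
clock: 11.72
position: [563.5, 1.7, 95.7]
ee_rot: [1.0, -0.01, 0.0, -0.0]
ft_force: [0.1, -0.3, -2.3]
opening: 0.271
gripper_force: 30.0
```

Request:
play_rows(rows=[{"jaw":0.1,"dx":0.027,"dy":-0.248,"dz":0,"wx":0,"wy":0,"wz":0},{"jaw":0.1,"dx":0.027,"dy":-0.248,"dz":0,"wx":0,"wy":0,"wz":0},{"jaw":0.1,"dx":0.027,"dy":-0.22,"dz":0,"wx":0,"wy":0,"wz":0},{"jaw":0.1,"dx":0.248,"dy":0.027,"dz":0,"wx":0,"wy":0,"wz":0},{"jaw":0.1,"dx":0.248,"dy":0.027,"dz":0,"wx":0,"wy":0,"wz":0},{"jaw":0.1,"dx":0.248,"dy":0.027,"dz":0,"wx":0,"wy":0,"wz":0},{"jaw":0.1,"dx":0.248,"dy":0.027,"dz":0,"wx":0,"wy":0,"wz":0}])

```text
clock: 12.3
position: [574.5, -3.8, 95.7]
ee_rot: [1.0, -0.01, 0.0, -0.0]
ft_force: [0.0, -0.4, -2.8]
opening: 0.272
gripper_force: 30.0
```

Request:
play_rows(rows=[{"jaw":0.1,"dx":0.248,"dy":0.027,"dz":0,"wx":0,"wy":0,"wz":0},{"jaw":0.1,"dx":0.248,"dy":0.027,"dz":0,"wx":0,"wy":0,"wz":0},{"jaw":0.1,"dx":0.248,"dy":0.027,"dz":0,"wx":0,"wy":0,"wz":0},{"jaw":0.1,"dx":0.248,"dy":0.027,"dz":0,"wx":0,"wy":0,"wz":0},{"jaw":0.1,"dx":0.248,"dy":0.027,"dz":0,"wx":0,"wy":0,"wz":0},{"jaw":0.1,"dx":0.248,"dy":0.027,"dz":0,"wx":0,"wy":0,"wz":0},{"jaw":0.1,"dx":0.248,"dy":0.027,"dz":0,"wx":0,"wy":0,"wz":0},{"jaw":0.1,"dx":0.248,"dy":0.027,"dz":0,"wx":0,"wy":0,"wz":0},{"jaw":0.1,"dx":0.248,"dy":0.027,"dz":0,"wx":0,"wy":0,"wz":0},{"jaw":0.1,"dx":0.248,"dy":0.027,"dz":0,"wx":0,"wy":0,"wz":0}])

```text
clock: 13.13
position: [599.2, -1.4, 95.7]
ee_rot: [1.0, -0.01, -0.0, -0.0]
ft_force: [-0.2, -0.3, -2.3]
opening: 0.273
gripper_force: 30.0
```

Request:
play_rows(rows=[{"jaw":0.1,"dx":0.248,"dy":0.022,"dz":0,"wx":0,"wy":0,"wz":0},{"jaw":0.1,"dx":0.248,"dy":0.022,"dz":0,"wx":0,"wy":0,"wz":0},{"jaw":0.1,"dx":0.248,"dy":0.022,"dz":0,"wx":0,"wy":0,"wz":0},{"jaw":0.1,"dx":0.248,"dy":0.022,"dz":0,"wx":0,"wy":0,"wz":0},{"jaw":0.1,"dx":0.248,"dy":0.022,"dz":0,"wx":0,"wy":0,"wz":0},{"jaw":0.1,"dx":0.24,"dy":0.022,"dz":0,"wx":0,"wy":0,"wz":0},{"jaw":0.1,"dx":0.027,"dy":-0.248,"dz":0,"wx":0,"wy":0,"wz":0},{"jaw":0.1,"dx":0.027,"dy":-0.248,"dz":0,"wx":0,"wy":0,"wz":0},{"jaw":0.1,"dx":0.027,"dy":-0.248,"dz":0,"wx":0,"wy":0,"wz":0},{"jaw":0.1,"dx":0.027,"dy":-0.248,"dz":0,"wx":0,"wy":0,"wz":0}])

```text
clock: 13.97
position: [614.7, -10.6, 95.7]
ee_rot: [1.0, -0.01, -0.0, 0.0]
ft_force: [-0.2, -0.6, -2.3]
opening: 0.268
gripper_force: 30.0
```

Request:
play_rows(rows=[{"jaw":0.1,"dx":0.027,"dy":-0.248,"dz":0,"wx":0,"wy":0,"wz":0},{"jaw":0.1,"dx":0.027,"dy":-0.248,"dz":0,"wx":0,"wy":0,"wz":0},{"jaw":0.1,"dx":0.027,"dy":-0.248,"dz":0,"wx":0,"wy":0,"wz":0},{"jaw":0.1,"dx":0.027,"dy":-0.248,"dz":0,"wx":0,"wy":0,"wz":0},{"jaw":0.1,"dx":0.027,"dy":-0.248,"dz":0,"wx":0,"wy":0,"wz":0},{"jaw":0.1,"dx":0.027,"dy":-0.248,"dz":0,"wx":0,"wy":0,"wz":0},{"jaw":0.1,"dx":0.027,"dy":-0.248,"dz":0,"wx":0,"wy":0,"wz":0},{"jaw":0.1,"dx":0.027,"dy":-0.248,"dz":0,"wx":0,"wy":0,"wz":0},{"jaw":0.1,"dx":0.027,"dy":-0.248,"dz":0,"wx":0,"wy":0,"wz":0},{"jaw":0.1,"dx":0.027,"dy":-0.248,"dz":0,"wx":0,"wy":0,"wz":0}])

```text
clock: 14.8
position: [617.6, -35.0, 95.7]
ee_rot: [1.0, -0.01, -0.0, -0.0]
ft_force: [0.3, 0.7, -1.9]
opening: 0.269
gripper_force: 30.0
```

Request:
play_rows(rows=[{"jaw":0.1,"dx":0.028,"dy":-0.248,"dz":0,"wx":0,"wy":0,"wz":0},{"jaw":0.1,"dx":0.028,"dy":-0.248,"dz":0,"wx":0,"wy":0,"wz":0},{"jaw":0.1,"dx":0.028,"dy":-0.248,"dz":0,"wx":0,"wy":0,"wz":0},{"jaw":0.1,"dx":0.028,"dy":-0.248,"dz":0,"wx":0,"wy":0,"wz":0},{"jaw":0.1,"dx":0.028,"dy":-0.248,"dz":0,"wx":0,"wy":0,"wz":0},{"jaw":0.1,"dx":0.028,"dy":-0.248,"dz":0,"wx":0,"wy":0,"wz":0},{"jaw":0.1,"dx":0.028,"dy":-0.248,"dz":0,"wx":0,"wy":0,"wz":0},{"jaw":0.1,"dx":0.028,"dy":-0.248,"dz":0,"wx":0,"wy":0,"wz":0},{"jaw":0.1,"dx":0.028,"dy":-0.248,"dz":0,"wx":0,"wy":0,"wz":0},{"jaw":0.1,"dx":0.028,"dy":-0.248,"dz":0,"wx":0,"wy":0,"wz":0}])

```text
clock: 15.63
position: [620.3, -59.9, 95.7]
ee_rot: [1.0, -0.01, -0.0, 0.0]
ft_force: [0.4, 0.5, -1.5]
opening: 0.272
gripper_force: 30.0
```

Request:
play_rows(rows=[{"jaw":0.1,"dx":0.027,"dy":-0.248,"dz":0,"wx":0,"wy":0,"wz":0},{"jaw":0.1,"dx":0.027,"dy":-0.248,"dz":0,"wx":0,"wy":0,"wz":0},{"jaw":0.1,"dx":0.027,"dy":-0.248,"dz":0,"wx":0,"wy":0,"wz":0},{"jaw":0.1,"dx":0.027,"dy":-0.248,"dz":0,"wx":0,"wy":0,"wz":0},{"jaw":0.1,"dx":0.027,"dy":-0.248,"dz":0,"wx":0,"wy":0,"wz":0},{"jaw":0.1,"dx":0.027,"dy":-0.248,"dz":0,"wx":0,"wy":0,"wz":0},{"jaw":0.1,"dx":0.027,"dy":-0.248,"dz":0,"wx":0,"wy":0,"wz":0},{"jaw":0.1,"dx":0.027,"dy":-0.248,"dz":0,"wx":0,"wy":0,"wz":0},{"jaw":0.1,"dx":0.027,"dy":-0.248,"dz":0,"wx":0,"wy":0,"wz":0},{"jaw":0.1,"dx":0.027,"dy":-0.248,"dz":0,"wx":0,"wy":0,"wz":0}])

```text
clock: 16.47
position: [623.1, -84.6, 95.7]
ee_rot: [1.0, -0.01, -0.0, -0.0]
ft_force: [0.5, -0.4, -2.5]
opening: 0.268
gripper_force: 30.0
```

Request:
play_rows(rows=[{"jaw":0.1,"dx":0.02,"dy":-0.2,"dz":0,"wx":0,"wy":0,"wz":0},{"jaw":0.1,"dx":0.02,"dy":-0.15,"dz":0,"wx":0,"wy":0,"wz":0},{"jaw":0.1,"dx":0,"dy":0,"dz":0,"wx":0,"wy":0,"wz":0},{"jaw":0.1,"dx":0,"dy":0,"dz":0,"wx":0,"wy":0,"wz":0},{"jaw":0.1,"dx":0,"dy":0,"dz":0,"wx":0,"wy":0,"wz":0}])

```text
clock: 16.88
position: [623.5, -87.7, 95.7]
ee_rot: [1.0, -0.01, -0.0, -0.0]
ft_force: [-0.4, 1.0, -1.4]
opening: 0.272
gripper_force: 30.0
```

```bash
python3 - <<'E'
from h import *
s=arm.sense();P=np.array(s['position']);print(s['clock'],P,s['ft_force'])
a=arm.read_camera('scene')
print((proj('scene',[[P[0],P[1],P[2]-65],[P[0],P[1],P[2]+10]])-[140,140]).round(1)*4)
for pts,ce in blobs(a,'blue',300):
    (x,y),wh,t=cv2.minAreaRect(back('scene',pts,40)[:,:2].astype(np.float32));print(round(x,1),round(y,1),t)
cv2.imwrite('pics/s4.png',cv2.resize(a[140:290,140:340],(800,600),interpolation=cv2.INTER_CUBIC))
E
```

```text
16.8833 [623.45077674 -87.66439238  95.71432997] [-0.37109503  0.99121846 -1.3693751 ]
[[185.2 286.8]
 [173.2 213.2]]
613.7 64.1 5.587741374969482
```

View pics/s4.png

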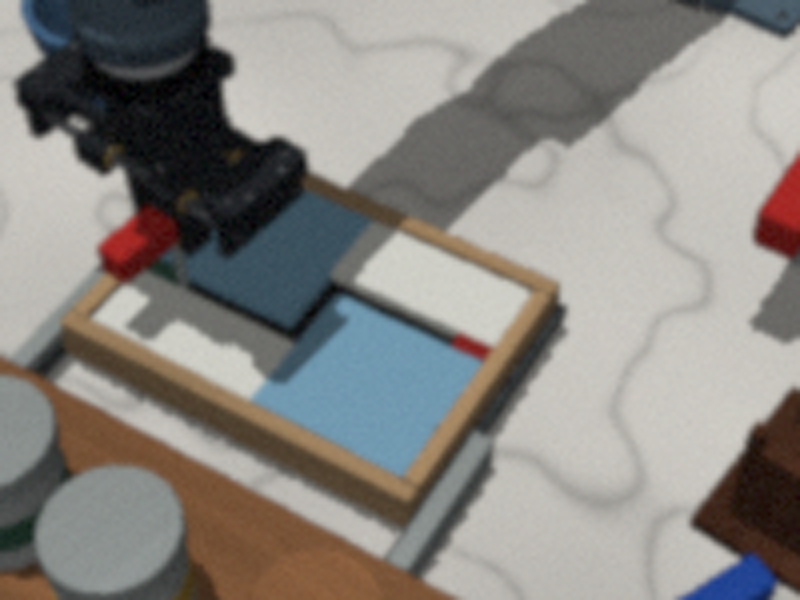

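The tip is in the joint at the green plug, at crop pixel (185,285), and the tray hasn't moved. Lifting and returning to the rest.

Request:
play_rows(rows=[{"jaw":0.1,"dx":0,"dy":0,"dz":0.5,"wx":0,"wy":0,"wz":0},{"jaw":0.1,"dx":0,"dy":0,"dz":1.5,"wx":0,"wy":0,"wz":0},{"jaw":0.1,"dx":0,"dy":0,"dz":2,"wx":0,"wy":0,"wz":0},{"jaw":0.1,"dx":0,"dy":0,"dz":2,"wx":0,"wy":0,"wz":0},{"jaw":0.1,"dx":0,"dy":0,"dz":2,"wx":0,"wy":0,"wz":0},{"jaw":0.1,"dx":0,"dy":0,"dz":0.5,"wx":0,"wy":0,"wz":0}])

```text
clock: 17.43
position: [625.4, -87.8, 184.4]
ee_rot: [1.0, -0.01, 0.003, 0.0]
ft_force: [0.4, 0.2, -1.9]
opening: 0.271
gripper_force: 30.0
```

Request:
play_rows(rows=[{"jaw":0.1,"dx":-1.06,"dy":3.4,"dz":0,"wx":0,"wy":0,"wz":0},{"jaw":0.1,"dx":-1.06,"dy":3.4,"dz":0,"wx":0,"wy":0,"wz":0},{"jaw":0.1,"dx":-1.06,"dy":3.4,"dz":0,"wx":0,"wy":0,"wz":0},{"jaw":0.1,"dx":-1.06,"dy":3.4,"dz":0,"wx":0,"wy":0,"wz":0},{"jaw":0.1,"dx":-1.06,"dy":3.4,"dz":0,"wx":0,"wy":0,"wz":0},{"jaw":0.1,"dx":-1.06,"dy":3.4,"dz":0,"wx":0,"wy":0,"wz":0},{"jaw":0.1,"dx":-1.06,"dy":3.4,"dz":0,"wx":0,"wy":0,"wz":0},{"jaw":0.1,"dx":-1.06,"dy":3.4,"dz":0,"wx":0,"wy":0,"wz":0},{"jaw":0.1,"dx":-1.06,"dy":3.4,"dz":0,"wx":0,"wy":0,"wz":0},{"jaw":0.1,"dx":-1.06,"dy":3.4,"dz":0,"wx":0,"wy":0,"wz":0}])

```text
clock: 18.27
position: [516.4, 253.5, 180.3]
ee_rot: [1.0, -0.01, -0.0, 0.0]
ft_force: [-0.2, -0.0, -2.1]
opening: 0.267
gripper_force: 30.0
```

Request:
play_rows(rows=[{"jaw":0.1,"dx":-1.06,"dy":3.0,"dz":0,"wx":0,"wy":0,"wz":0},{"jaw":0.1,"dx":-1.06,"dy":2.5,"dz":0,"wx":0,"wy":0,"wz":0},{"jaw":0.1,"dx":0,"dy":1.2,"dz":0,"wx":0,"wy":0,"wz":0},{"jaw":0.1,"dx":0,"dy":0,"dz":0,"wx":0,"wy":0,"wz":0},{"jaw":0.1,"dx":0,"dy":0,"dz":0,"wx":0,"wy":0,"wz":0},{"jaw":0.1,"dx":0,"dy":0,"dz":0,"wx":0,"wy":0,"wz":0}])

```text
clock: 18.77
position: [497.2, 316.9, 180.2]
ee_rot: [1.0, -0.011, -0.0, 0.001]
ft_force: [-0.6, -0.0, -3.1]
opening: 0.267
gripper_force: 30.0
```

Request:
play_rows(rows=[{"jaw":0.1,"dx":0,"dy":0,"dz":-1.5,"wx":0,"wy":0,"wz":0},{"jaw":0.1,"dx":0,"dy":0,"dz":-1.5,"wx":0,"wy":0,"wz":0},{"jaw":0.1,"dx":0,"dy":0,"dz":-1.5,"wx":0,"wy":0,"wz":0},{"jaw":0.1,"dx":0,"dy":0,"dz":-1.5,"wx":0,"wy":0,"wz":0},{"jaw":0.1,"dx":0,"dy":0,"dz":-0.5,"wx":0,"wy":0,"wz":0},{"jaw":0.1,"dx":0,"dy":0,"dz":0,"wx":0,"wy":0,"wz":0},{"jaw":0.1,"dx":0,"dy":0,"dz":0,"wx":0,"wy":0,"wz":0}])

```text
clock: 19.35
position: [496.9, 318.1, 116.0]
ee_rot: [1.0, -0.011, 0.0, 0.0]
ft_force: [0.2, 0.2, -1.9]
opening: 0.271
gripper_force: 30.0
```

Request:
play_rows(rows=[{"jaw":0.1,"dx":-0.05,"dy":0.15,"dz":-0.8,"wx":0,"wy":0,"wz":0},{"jaw":0.1,"dx":0,"dy":0,"dz":-0.8,"wx":0,"wy":0,"wz":0},{"jaw":0.1,"dx":0,"dy":0,"dz":-0.5,"wx":0,"wy":0,"wz":0},{"jaw":0.1,"dx":0,"dy":0,"dz":-0.4,"wx":0,"wy":0,"wz":0},{"jaw":0.1,"dx":0,"dy":0,"dz":-0.1,"wx":0,"wy":0,"wz":0},{"jaw":0.1,"dx":0,"dy":0,"dz":0,"wx":0,"wy":0,"wz":0},{"jaw":0.1,"dx":0,"dy":0,"dz":0,"wx":0,"wy":0,"wz":0}])

```text
clock: 19.93
position: [495.8, 320.8, 89.8]
ee_rot: [1.0, -0.01, 0.0, -0.0]
ft_force: [0.3, 0.1, -1.8]
opening: 0.268
gripper_force: 30.0
```

Request:
play_rows(rows=[{"jaw":0.1,"dx":0,"dy":0,"dz":-0.06,"wx":0,"wy":0,"wz":0},{"jaw":0.35,"dx":0,"dy":0,"dz":0,"wx":0,"wy":0,"wz":0},{"jaw":0.6,"dx":0,"dy":0,"dz":0,"wx":0,"wy":0,"wz":0},{"jaw":0.7,"dx":0,"dy":0,"dz":0,"wx":0,"wy":0,"wz":0},{"jaw":0.7,"dx":0,"dy":0,"dz":0,"wx":0,"wy":0,"wz":0},{"jaw":0.7,"dx":0,"dy":0,"dz":0,"wx":0,"wy":0,"wz":0},{"jaw":0.7,"dx":0,"dy":0,"dz":0,"wx":0,"wy":0,"wz":0}])

```text
clock: 20.52
position: [495.9, 320.6, 89.2]
ee_rot: [1.0, -0.01, 0.0, -0.0]
ft_force: [-1.1, 0.1, 0.6]
opening: 0.686
gripper_force: 0.0
```

Request:
play_rows(rows=[{"jaw":0.7,"dx":0,"dy":0,"dz":1,"wx":0,"wy":0,"wz":0},{"jaw":0.7,"dx":0,"dy":0,"dz":2,"wx":0,"wy":0,"wz":0},{"jaw":0.7,"dx":0,"dy":0,"dz":2,"wx":0,"wy":0,"wz":0},{"jaw":0.7,"dx":0,"dy":0,"dz":2,"wx":0,"wy":0,"wz":0},{"jaw":0.7,"dx":0,"dy":0,"dz":2,"wx":0,"wy":0,"wz":0},{"jaw":0.3,"dx":-1,"dy":-3,"dz":0,"wx":0,"wy":0,"wz":3.5},{"jaw":0,"dx":-1,"dy":-3,"dz":0,"wx":0,"wy":0,"wz":4},{"jaw":0,"dx":-1,"dy":-3.5,"dz":0,"wx":0,"wy":0,"wz":0},{"jaw":0,"dx":-1,"dy":-3.5,"dz":0,"wx":0,"wy":0,"wz":0},{"jaw":0,"dx":-1,"dy":-3.5,"dz":0,"wx":0,"wy":0,"wz":0}])

```text
clock: 21.35
position: [445.2, 154.2, 179.8]
ee_rot: [0.998, 0.056, 0.0, 0.0]
ft_force: [0.4, -0.7, 0.0]
opening: 0.34
gripper_force: 0.0
```

```bash
python3 - <<'E'
from h import *
s=arm.sense();P=np.array(s['position']);print(s['clock'],P)
for c in('scene','top'):
    a=arm.read_camera(c);cv2.imwrite(f'pics/{c}5.png',a)
    for pts,ce in blobs(a,'red'):
        r=cv2.minAreaRect(back(c,pts,112)[:,:2].astype(np.float32));print(c,ce.round(1),np.round([*r[0],*r[1],r[2]],1))
    print([(round(r['p'],2),np.round(r['centre'])) for r in arm.pinpoint(c,'tray_front')],[(round(r['p'],2),np.round(r['centre'])) for r in arm.pinpoint(c,'shelf')])
E
```

```text
21.35 [445.17361188 154.22757342 179.8437725 ]
scene [347.  178.3] [324.6 230.3 141.   29.    3.3]
scene [346.  239.4] [502.5 320.2  24.6 110.5  88.9]
[(0.64, array([487., -14.,  27.]))] [(0.96, array([686.,   5.,  -2.])), (0.59, array([625., -86.,  29.]))]
top [156.6 180.3] [496.8 318.2  19.5 107.9  89.4]
top [185.3 235.7] [323.1 229.2 140.4  29.    3.9]
[(0.58, array([490., -13.,  35.])), (0.37, array([500., 320.,  28.])), (0.22, array([496., 324.,   2.]))] [(0.96, array([684.,   8.,   1.]))]
```

The raker hangs back in its rest at the same pose as at the start. Next I'll come in front of the tray with the jaws shut.

Request:
play_rows(rows=[{"jaw":0,"dx":0,"dy":-3.4,"dz":0,"wx":0,"wy":0,"wz":0},{"jaw":0,"dx":0,"dy":-3.4,"dz":0,"wx":0,"wy":0,"wz":0},{"jaw":0,"dx":0,"dy":-3.4,"dz":0,"wx":0,"wy":0,"wz":0},{"jaw":0,"dx":0,"dy":-3.4,"dz":0,"wx":0,"wy":0,"wz":0},{"jaw":0,"dx":0,"dy":-3.4,"dz":-1,"wx":0,"wy":0,"wz":0},{"jaw":0,"dx":0,"dy":0,"dz":-3,"wx":0,"wy":0,"wz":0},{"jaw":0,"dx":0,"dy":0,"dz":-3,"wx":0,"wy":0,"wz":0},{"jaw":0,"dx":0,"dy":0,"dz":-2,"wx":0,"wy":0,"wz":0},{"jaw":0,"dx":0,"dy":0,"dz":0,"wx":0,"wy":0,"wz":0},{"jaw":0,"dx":0,"dy":0,"dz":0,"wx":0,"wy":0,"wz":0}])

```text
clock: 22.48
position: [445.8, -13.0, 88.8]
ee_rot: [0.998, 0.057, -0.001, -0.0]
ft_force: [0.0, 0.1, -1.2]
opening: 0.008
gripper_force: 0.0
```

Request:
play_rows(rows=[{"jaw":0,"dx":0,"dy":0,"dz":-2,"wx":0,"wy":0,"wz":0},{"jaw":0,"dx":0,"dy":0,"dz":-2,"wx":0,"wy":0,"wz":0},{"jaw":0,"dx":0,"dy":0,"dz":-1.5,"wx":0,"wy":0,"wz":0},{"jaw":0,"dx":0,"dy":0,"dz":-0.5,"wx":0,"wy":0,"wz":0},{"jaw":0,"dx":0,"dy":0,"dz":0,"wx":0,"wy":0,"wz":0},{"jaw":0,"dx":0,"dy":0,"dz":0,"wx":0,"wy":0,"wz":0}])

```text
clock: 22.98
position: [446.8, -13.9, 30.2]
ee_rot: [0.998, 0.056, 0.001, -0.0]
ft_force: [-0.8, -0.2, 0.6]
opening: 0.007
gripper_force: 0.0
```

Request:
play_rows(rows=[{"jaw":0,"dx":0.6,"dy":-0.3,"dz":0,"wx":0,"wy":0,"wz":0},{"jaw":0,"dx":0.6,"dy":0.06,"dz":0,"wx":0,"wy":0,"wz":0},{"jaw":0,"dx":0.6,"dy":0.06,"dz":0,"wx":0,"wy":0,"wz":0},{"jaw":0,"dx":0.6,"dy":0.06,"dz":0,"wx":0,"wy":0,"wz":0},{"jaw":0,"dx":0.6,"dy":0.06,"dz":0,"wx":0,"wy":0,"wz":0},{"jaw":0,"dx":0.6,"dy":0.06,"dz":0,"wx":0,"wy":0,"wz":0},{"jaw":0,"dx":0.6,"dy":0.06,"dz":0,"wx":0,"wy":0,"wz":0},{"jaw":0,"dx":0.6,"dy":0.06,"dz":0,"wx":0,"wy":0,"wz":0},{"jaw":0,"dx":0.6,"dy":0.06,"dz":0,"wx":0,"wy":0,"wz":0},{"jaw":0,"dx":0.6,"dy":0.06,"dz":0,"wx":0,"wy":0,"wz":0}])

```text
clock: 23.82
position: [505.5, -11.9, 28.8]
ee_rot: [0.998, 0.056, -0.001, 0.0]
ft_force: [-4.6, 1.0, 1.1]
opening: 0.006
gripper_force: 2.3
```

Request:
play_rows(rows=[{"jaw":0,"dx":0.5,"dy":0.05,"dz":0,"wx":0,"wy":0,"wz":0},{"jaw":0,"dx":0.5,"dy":0.05,"dz":0,"wx":0,"wy":0,"wz":0},{"jaw":0,"dx":0.5,"dy":0.05,"dz":0,"wx":0,"wy":0,"wz":0},{"jaw":0,"dx":0.5,"dy":0.05,"dz":0,"wx":0,"wy":0,"wz":0},{"jaw":0,"dx":0.5,"dy":0.05,"dz":0,"wx":0,"wy":0,"wz":0},{"jaw":0,"dx":0.5,"dy":0.05,"dz":0,"wx":0,"wy":0,"wz":0},{"jaw":0,"dx":0.5,"dy":0.05,"dz":0,"wx":0,"wy":0,"wz":0},{"jaw":0,"dx":0.5,"dy":0.05,"dz":0,"wx":0,"wy":0,"wz":0},{"jaw":0,"dx":0.5,"dy":0.05,"dz":0,"wx":0,"wy":0,"wz":0},{"jaw":0,"dx":0.5,"dy":0.05,"dz":0,"wx":0,"wy":0,"wz":0}])

```text
clock: 24.65
position: [556.2, -6.8, 29.1]
ee_rot: [0.998, 0.056, -0.0, -0.0]
ft_force: [-4.8, 1.8, -2.2]
opening: 0.005
gripper_force: 2.2
```

Request:
play_rows(rows=[{"jaw":0,"dx":0.25,"dy":0.027,"dz":0,"wx":0,"wy":0,"wz":0},{"jaw":0,"dx":0.25,"dy":0.027,"dz":0,"wx":0,"wy":0,"wz":0},{"jaw":0,"dx":0.25,"dy":0.027,"dz":0,"wx":0,"wy":0,"wz":0},{"jaw":0,"dx":0.25,"dy":0.027,"dz":0,"wx":0,"wy":0,"wz":0},{"jaw":0,"dx":0.2,"dy":0.02,"dz":0,"wx":0,"wy":0,"wz":0}])

```text
clock: 25.07
position: [568.2, -5.7, 29.3]
ee_rot: [0.998, 0.056, 0.0, 0.0]
ft_force: [-3.6, 1.3, -0.6]
opening: 0.004
gripper_force: 2.1
```

Request:
play_rows(rows=[{"jaw":0,"dx":0.15,"dy":0.016,"dz":0,"wx":0,"wy":0,"wz":0},{"jaw":0,"dx":0.15,"dy":0.016,"dz":0,"wx":0,"wy":0,"wz":0},{"jaw":0,"dx":0.1,"dy":0.01,"dz":0,"wx":0,"wy":0,"wz":0}])

```text
clock: 25.32
position: [572.1, -5.2, 29.3]
ee_rot: [0.998, 0.056, 0.0, -0.0]
ft_force: [-5.3, 1.5, 1.5]
opening: 0.0
gripper_force: 2.1
```

Request:
play_rows(rows=[{"jaw":0,"dx":0.1,"dy":0.01,"dz":0,"wx":0,"wy":0,"wz":0},{"jaw":0,"dx":0.1,"dy":0.01,"dz":0,"wx":0,"wy":0,"wz":0},{"jaw":0,"dx":0.1,"dy":0.01,"dz":0,"wx":0,"wy":0,"wz":0}])

```text
clock: 25.57
position: [573.9, -5.1, 29.2]
ee_rot: [0.998, 0.055, -0.001, 0.0]
ft_force: [-9.5, 0.8, 6.5]
opening: 0.003
gripper_force: 4.7
```

Request:
play_rows(rows=[{"jaw":0,"dx":0.1,"dy":0.01,"dz":0,"wx":0,"wy":0,"wz":0},{"jaw":0,"dx":0.1,"dy":0.01,"dz":0,"wx":0,"wy":0,"wz":0}])

```text
clock: 25.73
position: [573.9, -5.2, 28.9]
ee_rot: [0.998, 0.055, -0.003, 0.0]
ft_force: [-14.1, 1.1, 11.3]
opening: 0.006
gripper_force: 7.2
```

The tray has hit its stop: the position stalled while the force rose. Backing off and lifting clear.

Request:
play_rows(rows=[{"jaw":0,"dx":-0.5,"dy":-0.05,"dz":0,"wx":0,"wy":0,"wz":0},{"jaw":0,"dx":-1.5,"dy":-0.1,"dz":0,"wx":0,"wy":0,"wz":0},{"jaw":0,"dx":-3,"dy":-0.3,"dz":0,"wx":0,"wy":0,"wz":0},{"jaw":0,"dx":-3,"dy":-0.3,"dz":1,"wx":0,"wy":0,"wz":0},{"jaw":0,"dx":0,"dy":-1,"dz":3,"wx":0,"wy":0,"wz":0},{"jaw":0,"dx":0,"dy":-1,"dz":3,"wx":0,"wy":0,"wz":0},{"jaw":0,"dx":0,"dy":-1,"dz":3,"wx":0,"wy":0,"wz":0},{"jaw":0,"dx":0,"dy":-1,"dz":3,"wx":0,"wy":0,"wz":0},{"jaw":0,"dx":0,"dy":0,"dz":0,"wx":0,"wy":0,"wz":0},{"jaw":0,"dx":0,"dy":0,"dz":0,"wx":0,"wy":0,"wz":0}])

```text
clock: 26.57
position: [499.5, -53.6, 161.2]
ee_rot: [0.999, 0.054, 0.004, 0.001]
ft_force: [1.0, -0.2, -0.7]
opening: 0.001
gripper_force: 0.0
```

```bash
python3 - <<'E'
from h import *
a=arm.read_camera('scene')
for q in('panel','tray_front','shelf'):print(q,[(round(r['p'],2),np.round(r['centre'])) for r in arm.pinpoint('scene',q)])
b=arm.read_camera('top')
print([(round(r['p'],2),np.round(r['centre'])) for r in arm.pinpoint('top','tray_front')])
cv2.imwrite('pics/s6.png',cv2.resize(a,(800,600),interpolation=cv2.INTER_CUBIC))
print(arm.sense()['clock'],arm.sense()['position'],arm.sense()['ft_force'])
E
```

```text
panel [(0.77, array([682.,   9.,   4.]))]
tray_front [(0.55, array([585.,  -3.,  28.]))]
shelf [(0.97, array([683.,   4.,  -3.])), (0.67, array([649.,  91.,  29.]))]
[(0.87, array([588.,  -2.,  32.]))]
26.8667 [496.23122532 -51.78787695 158.04373475] [-0.18625031  0.04600896 -0.15089419]
```

View pics/s6.png

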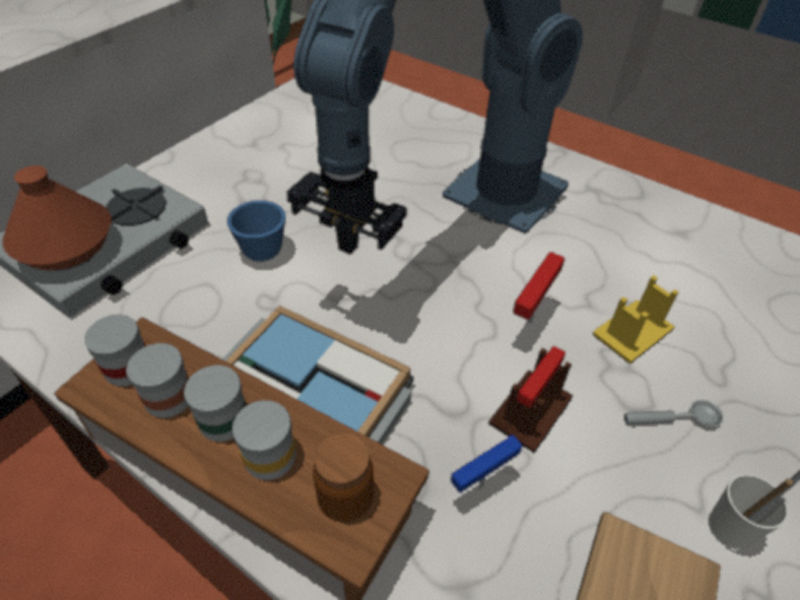

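The picture shows the tray pushed under the shelf at (320,375), the raker hanging in the dark rest at (540,378), and everything else where it was. The panel and shelf origins agree to within a few mm. Handing in.

```bash
python3 -c "
from bench import arm
print(arm.sign_off())"
```

```text
the job is handed in; nothing more can be done
None
```

The raker's tip was drawn along the whole joint from red to green plug at about 3 cm/s with no side force felt, the raker hangs back in its rest, the tray is pushed home to its stop, and the job was handed in at about 27 s; no verdict was shown.

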